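Line up the sample lenses by size on the rail

ROBOT

A 6-joint arm with a two-finger parallel gripper is mounted at the origin on the work surface. World frame = base frame: x ahead of the robot, y to its left, z up, the work surface at z = 0. Lengths are in mm, angles in rad, forces in N, time in s.
With the tool pointing down it reaches from about 375 to 825 mm from the base axis. Payload 5.5 kg.
Tool frame: the origin (TCP) lies on the centre line of the jaws, within the pads' length; the fingertips stand 17 mm ahead of it and the grasp point (between the pads) lies 2 mm behind it; z points along the fingers, y is the line along which they close (so a half turn about z gives the same grasp; the last joint's range is limited). The gripper opens to 85 mm and grips with 20 to 120 N. Pads are 22 mm wide; open, the fingers measure 114 mm over their backs; the gripper's body (76 mm by 85 mm) begins 54 mm behind the grasp point. The pads swing forward as they close: fully open they stand 13 mm farther back than shut.
Start: joints at [-1.196, 0.314, -0.047, 1.21, 0, 1.571], TCP at [219.648, -558.345, 248.299] pointing down, gripper open.
Joint ranges: [-2.67, 2.67], [-0.69, 1.73], [-1.03, 1.25], [-2.08, 2.16], [-1.42, 1.45], [-3.14, 3.14]. Speed limits (rad/s): [2.39, 2.39, 3.01, 3.14, 3.14, 3.14].

INTERFACE

Orientations are given as [roll, pitch, yaw] about the fixed x, y, z axes, in that order (R = Rz(yaw) Ry(pitch) Rx(roll)).
In Python, from station import env gives the robot as it stands. Calls block until the motion is done:
- env.movep(position, orientation): joint-space move of the TCP to a pose.
- env.move_straight(position, ori=None, speed=150): straight line of the TCP; ori=None keeps the orientation; speed is the mean speed in mm/s.
- env.move_j(angles): joint-space move.
- env.gripper_to(opening, squeeze=None): finger opening in mm; squeeze is the grip in N (None keeps the last); returns when the fingers have stopped.
- env.wait(seconds).
- env.solve_ik(position, orientation): joint angles nearest the present ones, or None.
- env.sense(): the state.
- env.get_image(name): name is "scene" or "top" or "wrist"; returns the picture (420x560x3 uint8, red, green, blue); there is no depth.
- env.get_calibration(name): a dict with "camera_matrix" (3x3 intrinsics, pixels), "D" ([k1, k2, p1, p2, k3] as OpenCV has them; the pictures are not rectified), "eye" and "rotation" of the camera in the world. Camera axes: x right, y up, looking along -z (the intrinsics and any distortion apply to the point x, -y, -z); pixel columns grow to the right and rows downward; lengths in mm; the calibration is good to about 2 mm. A picture is of the moment at which its call begins: read the wrist's pose just before it. get_calibration takes no time and is no camera call; for the wrist camera it gives the pose at the moment of the call.
A pose or a line that the arm cannot do raises env.IKError and nothing moves.
- env.finish_job(): hands the job in; it is judged then, once.
Trained networks look in the newest picture that a camera, given by its name, has taken for a name from the list of things; names that differ only in an ending like _2 or _b are one class to them, and where a whole thing is asked for, a point or a joint stands for the part that bears it (a point fixed in the world has none). Each returns a list of dicts, best first, with "p" (0 to 1); they miss things now and then, are a little off and sometimes report something else, mostly with a low value. They report only what shows in the picture. A call takes as long as a camera call. They do not tell look-alikes from the thing itself.
- env.silhouettes(label, camera): "region" (420x560 bool, what is visible of it) and "box" ([left, top, right, bottom] in pixels, round what is visible of it).
- env.tip_of(label, camera): "point" ([row, column] in pixels: a listed point, or the origin of a listed thing).
The state is a dict: "time": time; "q": joint angles; "joint_vel": joint speeds; "joint_efforts": joint torques, N m; "tool_pos": TCP position; "orientation": TCP orientation; "ft_force": force on the tool from outside, world axes, zero at the start; "wrist_torque": the same for the moment, N m; "finger_gap": finger opening in mm; "grasp_force": force on a finger pad.
Only numpy, scipy, OpenCV 4.12 (cv2) and the standard library are available. Lean on these libraries where they do the work, as an engineer would, in place of code of your own. Each camera call takes 0.05 s, during which the arm holds its last target. There are 200 camera calls.

TASK

Take the four mounted lenses out of the green tray and line them up by diameter on the four round pads of the sample rail: the smallest on the pad next to the orange knob, then each larger one in turn, the largest at the far end. Set each one down flat, dome up, in the middle of its pad and let go only when it stands there, for glass must not be dropped; leave the black loupe in the tray where it is.

Things in the scene. Friction and masses are not known exactly. Their poses are not given: they have to be found in the camera images.
- lens_31: loose lens, 31 mm across (the four: 31, 40, 49, 58): an upright cream cylinder 18 mm high with a clear greenish glass dome 6 mm higher; 20 to 130 g. Origin: centre of underside, z up. Starts dome up on the 4 mm floor of the green tray (320 x 300 mm, flat on the table, walls 35 mm high), over 60 mm from the walls, over 100 mm from the next lens (centres); which is where varies.
- lens_40: loose lens, 40 mm across (the four: 31, 40, 49, 58): an upright cream cylinder 18 mm high with a clear greenish glass dome 6 mm higher; 20 to 130 g. Origin: centre of underside, z up. Starts dome up on the 4 mm floor of the green tray (320 x 300 mm, flat on the table, walls 35 mm high), over 60 mm from the walls, over 100 mm from the next lens (centres); which is where varies.
- lens_49: loose lens, 49 mm across (the four: 31, 40, 49, 58): an upright cream cylinder 18 mm high with a clear greenish glass dome 6 mm higher; 20 to 130 g. Origin: centre of underside, z up. Starts dome up on the 4 mm floor of the green tray (320 x 300 mm, flat on the table, walls 35 mm high), over 60 mm from the walls, over 100 mm from the next lens (centres); which is where varies.
- lens_58: loose lens, 58 mm across (the four: 31, 40, 49, 58): an upright cream cylinder 18 mm high with a clear greenish glass dome 6 mm higher; 20 to 130 g. Origin: centre of underside, z up. Starts dome up on the 4 mm floor of the green tray (320 x 300 mm, flat on the table, walls 35 mm high), over 60 mm from the walls, over 100 mm from the next lens (centres); which is where varies.
- pad_1: dark round pad 66 mm across, 2 mm thick, one of four alike fixed 72 mm apart, in the order pad_1 to pad_4, on the aluminium sample rail (370 x 84 x 18 mm, flat on the table); an end pad. Origin: centre of its underside, 18 mm above the table, so a lens on it stands with its underside 2 mm above this; x along the rail, z up.
- pad_2: dark round pad 66 mm across, 2 mm thick, one of four alike fixed 72 mm apart, in the order pad_1 to pad_4, on the aluminium sample rail (370 x 84 x 18 mm, flat on the table); a middle pad. Origin: centre of its underside, 18 mm above the table, so a lens on it stands with its underside 2 mm above this; x along the rail, z up.
- pad_3: dark round pad 66 mm across, 2 mm thick, one of four alike fixed 72 mm apart, in the order pad_1 to pad_4, on the aluminium sample rail (370 x 84 x 18 mm, flat on the table); a middle pad. Origin: centre of its underside, 18 mm above the table, so a lens on it stands with its underside 2 mm above this; x along the rail, z up.
- pad_4: dark round pad 66 mm across, 2 mm thick, one of four alike fixed 72 mm apart, in the order pad_1 to pad_4, on the aluminium sample rail (370 x 84 x 18 mm, flat on the table); an end pad. Origin: centre of its underside, 18 mm above the table, so a lens on it stands with its underside 2 mm above this; x along the rail, z up.
- orange_knob: fixed orange knob, 20 mm across and 12 mm high, on top of the rail at one of its ends, 56 mm from the centre of the nearest pad; it marks the end where the smallest lens belongs, and may be beside pad_1 or beside pad_4 (a like grey knob is at the other end). Origin at the centre of its underside, 18 mm above the table.
- loupe: small loose black eye loupe, 30 mm across and 28 mm high, standing in the middle of the tray among the lenses. Not to be disturbed. Origin at the centre of its underside.
There are look-alikes about, which are no part of the job. What is shaped like the lens_49 but purple is not meant.

How it is judged (in metres and radians):
At the end, for the whole second after the job is handed in: Counted from the orange knob, the 31, 40, 49 and 58 mm lenses stand on the first, second, third and fourth pads, each within 12 mm of its pad's centre, resting on the pad (underside within 4 mm of its top), upright within 0.1 rad, released and at rest; the loupe is within 20 mm of where it was (((horizontal distance between orange_knob and pad_1 below 0.1 m and horizontal distance between lens_31 and pad_1 below 0.012 m and z of lens_31 in the frame of pad_1 between -0.002 and 0.006 m and horizontal distance between lens_40 and pad_2 below 0.012 m and z of lens_40 in the frame of pad_2 between -0.002 and 0.006 m and horizontal distance between lens_49 and pad_3 below 0.012 m and z of lens_49 in the frame of pad_3 between -0.002 and 0.006 m and horizontal distance between lens_58 and pad_4 below 0.012 m and z of lens_58 in the frame of pad_4 between -0.002 and 0.006 m) or (horizontal distance between orange_knob and pad_4 below 0.1 m and horizontal distance between lens_31 and pad_4 below 0.012 m and z of lens_31 in the frame of pad_4 between -0.002 and 0.006 m and horizontal distance between lens_40 and pad_3 below 0.012 m and z of lens_40 in the frame of pad_3 between -0.002 and 0.006 m and horizontal distance between lens_49 and pad_2 below 0.012 m and z of lens_49 in the frame of pad_2 between -0.002 and 0.006 m and horizontal distance between lens_58 and pad_1 below 0.012 m and z of lens_58 in the frame of pad_1 between -0.002 and 0.006 m)) and angle between each of lens_31, lens_40, lens_49, lens_58's own z axis and vertical below 0.1 rad and linear speed of each of lens_31, lens_40, lens_49, lens_58 below 0.02 m/s and contact force between each of lens_31, lens_40, lens_49, lens_58 and the fingers below 0.1 N and distance of loupe from where it was at the start of the episode below 0.02 m); the robot touches nothing.
It fails at once if a lens falls freely (faster than 0.5 m/s, that is from more than about 13 mm) with no finger touching it ((linear speed of lens_31 above 0.5 m/s and contact force between lens_31 and the fingers below 0.01 N) or (linear speed of lens_40 above 0.5 m/s and contact force between lens_40 and the fingers below 0.01 N) or (linear speed of lens_49 above 0.5 m/s and contact force between lens_49 and the fingers below 0.01 N) or (linear speed of lens_58 above 0.5 m/s and contact force between lens_58 and the fingers below 0.01 N)).
It fails at once if the loupe is pushed or carried more than 20 mm (distance of loupe from where it was at the start of the episode above 0.02 m).
It also fails if it takes over 90 s, if anything falls off the work surface, if the arm or the gripper's body presses on something with over 40 N, if the wrist force passes 120 N, or if a joint passes its speed limit or range.

## Working session

There is one attempt and no reset: what is moved stays moved. The work goes in short steps, each a Python script; the robot and the scene stay as the last script left them, time stands still between calls to the robot, and variables do not carry over. Pictures are saved under pics/ and viewed, at most 14 in all, crops included, and the job is handed in when it is done.

```bash
ls; mkdir -p pics; cat > h.py <<'E'
import numpy as np, cv2
from station import env
def ray(cam,uv,cal=None):
    c=cal or env.get_calibration(cam)
    p=cv2.undistortPoints(np.array([[uv]],float),np.array(c["camera_matrix"],float),np.array(c["D"],float))[0,0]
    d=np.array(c["rotation"])@np.array([p[0],-p[1],-1.0])
    return np.array(c["eye"],float),d
def at_z(cam,uv,z,cal=None):
    e,d=ray(cam,uv,cal); return e+d*(z-e[2])/d[2]
def save(im,n): cv2.imwrite("pics/"+n,cv2.cvtColor(im,cv2.COLOR_RGB2BGR))
E
python3 - <<'E'
from h import *
ims=[]
for cam in ("top","scene"):
    im=env.get_image(cam); save(im,cam+"0.png")
    c=env.get_calibration(cam); print(cam,np.round(c["eye"]),np.round(c["camera_matrix"],1).tolist(),np.round(c["D"],3))
    print(np.round(c["rotation"],3).tolist())
env.get_image("top")
for l in ["lens_31","lens_40","lens_49","lens_58","pad_1","orange_knob","loupe"]:
    for r in env.silhouettes(l,"top"):
        if r["p"]<0.2: continue
        ys,xs=np.nonzero(r["region"]); print(l,round(r["p"],2),np.round(r["box"]),round(xs.mean(),1),round(ys.mean(),1),len(xs), np.round(at_z("top",(xs.mean(),ys.mean()),20)))
print(env.sense()["time"])
E
```

```text
pics
top [ 359. -109. 1131.] [[477.7, 0.0, 282.9], [0.0, 477.7, 215.5], [0.0, 0.0, 1.0]] [-0.121  0.     0.     0.     0.   ]
[0.117, 0.022, -1.567]
scene [ 848. -561.  656.] [[406.7, 0.0, 280.2], [0.0, 406.7, 208.2], [0.0, 0.0, 1.0]] [-0.065  0.     0.     0.     0.   ]
[0.754, -0.018, 0.68]Traceback (most recent call last):
  File "<stdin>", line 11, in <module>
  File "h.py", line 9, in at_z
    e,d=ray(cam,uv,cal); return e+d*(z-e[2])/d[2]
                                             ~^^^
IndexError: invalid index to scalar variable.
```

View pics/top0.png

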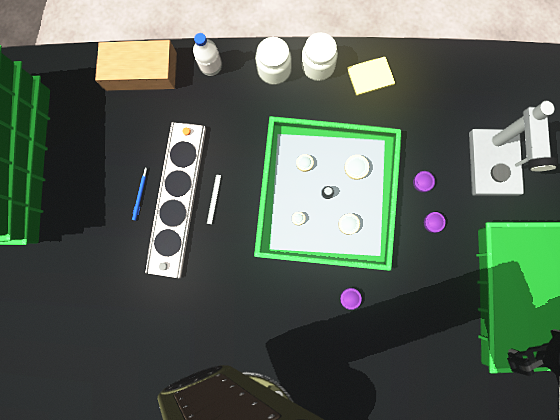

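View pics/scene0.png

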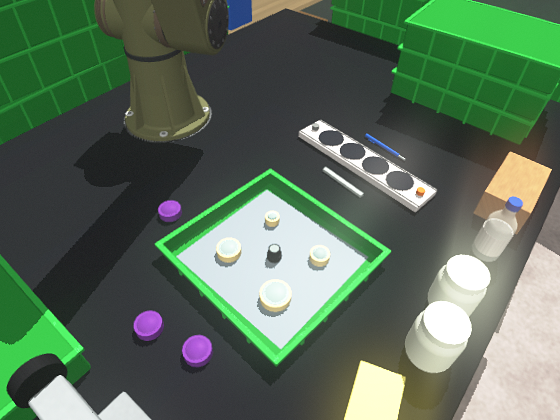

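The top picture shows the rail at columns 150–205 with the orange knob at (186,131). The lenses are at about (304,162), (357,167), (298,218) and (349,223), with the loupe at (327,192). The three purple look-alikes are outside the tray. The calibration's "rotation" is roll, pitch, yaw, so I'll fix the helper for that.

```bash
sed -i 's/^from station/from scipy.spatial.transform import Rotation as Ro\nfrom station/; s/np.array(c\["rotation"\])@/Ro.from_euler("xyz",c["rotation"]).as_matrix()@/' h.py
python3 - <<'E'
from h import *
env.get_image("top")
for l,z in [("lens_31",12),("lens_58",12),("pad_1",20),("orange_knob",30),("loupe",18)]:
    for r in env.silhouettes(l,"top"):
        if r["p"]<0.2: continue
        ys,xs=np.nonzero(r["region"])
        k=at_z("top",(xs.mean(),ys.mean()),z); s=(1131-z)/477.7
        print(l,round(r["p"],2),np.round([xs.mean(),ys.mean()],1),"eqdia",round(2*np.sqrt(len(xs)/np.pi)*s,1), np.round(k,1))
print(env.sense()["time"])
c=env.get_calibration("wrist"); s=env.sense()
R=Ro.from_euler("xyz",s["orientation"]); print(R.inv().apply(np.array(c["eye"])-s["tool_pos"]),s["orientation"],c)
E
```

```text
lens_31 0.88 [351.2 297.9] eqdia 45.6 [ 298.1 -243.6   12. ]
lens_31 0.87 [356.4 167. ] eqdia 58.4 [ 607.1 -259.5   12. ]
lens_31 0.78 [348.3 224.2] eqdia 49.1 [ 469.8 -238.2   12. ]
lens_31 0.72 [298.  217.9] eqdia 30.4 [ 484.5 -120.    12. ]
lens_31 0.67 [434. 222.] eqdia 49.5 [ 475.4 -442.3   12. ]
lens_31 0.63 [303.9 162.8] eqdia 37.5 [ 617.2 -134.1   12. ]
lens_31 0.6 [423.2 181.4] eqdia 49.0 [ 572.8 -419.4   12. ]
lens_31 0.5 [171.7 212.3] eqdia 66.4 [497.3 181.4  12. ]
lens_58 0.88 [351.2 297.9] eqdia 45.6 [ 298.1 -243.6   12. ]
lens_58 0.87 [356.4 167. ] eqdia 58.4 [ 607.1 -259.5   12. ]
lens_58 0.78 [348.3 224.2] eqdia 49.1 [ 469.8 -238.2   12. ]
lens_58 0.72 [298.  217.9] eqdia 30.4 [ 484.5 -120.    12. ]
lens_58 0.67 [434. 222.] eqdia 49.5 [ 475.4 -442.3   12. ]
lens_58 0.63 [303.9 162.8] eqdia 37.5 [ 617.2 -134.1   12. ]
lens_58 0.6 [423.2 181.4] eqdia 49.0 [ 572.8 -419.4   12. ]
lens_58 0.5 [171.7 212.3] eqdia 66.4 [497.3 181.4  12. ]
pad_1 0.95 [182.3 154.2] eqdia 60.6 [637.5 158.6  20. ]
pad_1 0.74 [177.4 182.7] eqdia 63.1 [567.6 167.9  20. ]
pad_1 0.59 [171.9 212.5] eqdia 61.9 [495.8 178.9  20. ]
orange_knob 0.49 [185.6 131. ] eqdia 18.2 [692.  150.2  30. ]
0.5
[  67.52855472    0.43564125 -125.98299281] [-3.14147597e+00 -1.92848203e-05  3.74796261e-01] {'camera_matrix': array([[373.99729705,   0.        , 275.06120061],
       [  0.        , 373.99729705, 215.94460235],
       [  0.        ,   0.        ,   1.        ]]), 'D': array([-0.08368153,  0.        ,  0.        ,  0.        ,  0.        ]), 'eye': array([ 282.65750606, -534.00535947,  374.22762487]), 'rotation': array([-2.68423743e-01,  2.36892966e-04, -1.19536145e+00])}
```

Diameters match cleanly: 31 at (484,-120), 40 at (617,-134), 49 at (470,-238), 58 at (607,-260). The orange knob is at the +x end, next to the pad at (637,159). Next I'll refine the positions with the wrist camera over the rail and then over the first lens.

```bash
cat >> h.py <<'E'
def wrist_find(label,z,show=None):
    """centres (xy at height z) and equivalent diameters from the wrist camera"""
    cal=env.get_calibration("wrist"); im=env.get_image("wrist")
    if show: save(im,show)
    out=[]
    for r in env.silhouettes(label,"wrist"):
        if r["p"]<0.2: continue
        cs,_=cv2.findContours(r["region"].astype(np.uint8),cv2.RETR_EXTERNAL,cv2.CHAIN_APPROX_NONE)
        c=max(cs,key=cv2.contourArea)[:,0]
        if len(c)<12: continue
        P=np.array([at_z("wrist",p.astype(float),z,cal)[:2] for p in c]).astype(np.float32)
        (x,y),(a,b),_=cv2.fitEllipse(P)
        out.append((r["p"],x,y,a,b,c.min(0).tolist(),c.max(0).tolist()))
    return out
E
python3 - <<'E'
from h import *
def show(o):
    for r in o: print(np.round(r[:5],2),r[5:])
env.movep([500,120,230],[np.pi,0,-0.142]); env.wait(.3)
show(wrist_find("pad_1",20,"w_rail.png")); show(wrist_find("orange_knob",28))
env.movep([484,-120,140],[np.pi,0,0.75]); env.wait(.3)
show(wrist_find("lens_31",22,"w_l31.png")); show(wrist_find("loupe",32))
print(env.sense()["time"],env.sense()["tool_pos"])
E
```

```text
[  0.91 566.14 168.67  64.72  65.61] ([172, 86], [246, 162])
[  0.79 495.03 178.54  64.19  65.46] ([178, 169], [248, 237])
[  0.79 637.03 158.69  64.11  65.69] ([168, 0], [245, 78])
[  0.77 424.08 188.39  65.27  67.31] ([183, 243], [250, 306])
[   0.8   602.47 -252.58   56.15   65.18] ([484, 179], [559, 261])
[   0.77  484.56 -118.62   29.44   32.73] ([251, 191], [295, 237])
[   0.64  614.19 -133.45   38.74   44.22] ([396, 53], [464, 116])
[   0.63  467.97 -232.     38.19   62.43] ([342, 294], [398, 361])
[   0.67  544.93 -182.01   26.49   36.05] ([382, 194], [431, 240])
9.1583 [ 483.99575688 -120.00639476  139.99009708]
```

```bash
python3 -c "
import cv2,numpy as np
a=[cv2.imread('pics/'+n) for n in('w_rail.png','w_l31.png')];cv2.imwrite('pics/w2.png',cv2.resize(np.hstack(a),(800,300)))"
```

```text
(no output)
```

View pics/w2.png

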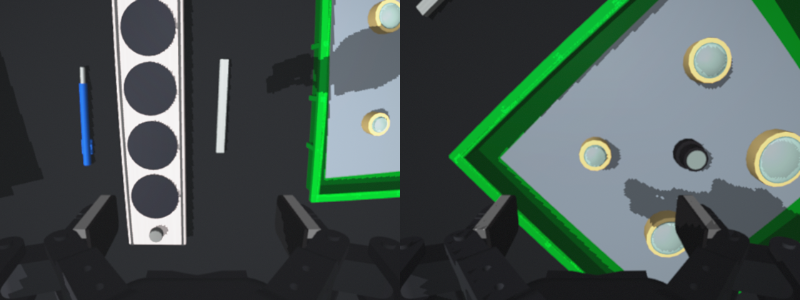

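The picture agrees with the numbers: four pads in a line, and lens_31 under the gripper at (484.6,-118.6). Now I'll pick and place it.

```bash
cat >> h.py <<'E'
PAD={31:(637.1,158.7),40:(566.4,168.4),49:(495.2,178.6),58:(424.0,188.5)}
def yaw_of(d): # yaw with closing line along d, folded into +-pi/2
    y=np.arctan2(d[0],-d[1]); return (y+np.pi/2)%np.pi-np.pi/2
PY=yaw_of((71.2,-9.95)[::-1]*np.array([-1,1])*-1)
def pick(D,xy,yaw,z=24):
    x,y=xy; o=[np.pi,0,yaw]
    env.gripper_to(min(D+20,82))
    env.move_straight([x,y,60],o,speed=200); env.move_straight([x,y,z],speed=80)
    env.gripper_to(D-8,squeeze=30); s=env.sense(); print("closed",s["finger_gap"],s["grasp_force"])
    env.move_straight([x,y,z+8],speed=40); env.move_straight([x,y,110],speed=200)
    s=env.sense(); print("lifted",s["finger_gap"],s["grasp_force"],s["ft_force"],s["time"])
def place(D,z=24):
    x,y=PAD[D]; o=[np.pi,0,PY]
    env.move_straight([x,y,110],o,speed=220)
    env.move_straight([x,y,z+22],speed=150); env.move_straight([x,y,z+16.3],speed=20)
    s=env.sense(); print("down",s["finger_gap"],s["ft_force"])
    env.gripper_to(D+6); env.wait(.1); env.gripper_to(D+14)
    env.move_straight([x,y,100],speed=150); print(env.sense()["time"])
E
python3 - <<'E'
from h import *
print(PY); L=np.array((547,-188)); p=np.array((484.6,-118.6))
d=p-L; yw=yaw_of((-d[1],d[0])); print(yw)
pick(31,p,yw)
save(env.get_image("wrist"),"held.png")
E
```

```text
-0.13884798369507934
-0.8384590841628424Traceback (most recent call last):
  File "<stdin>", line 4, in <module>
  File "h.py", line 33, in pick
    env.move_straight([x,y,60],o,speed=200); env.move_straight([x,y,z],speed=80)
    ~~~~~~~~~~~~~~~~~^^^^^^^^^^^^^^^^^^^^^^
station.IKError: the arm cannot follow that straight line within its joint ranges
```

```bash
sed -i 's/return (y+np.pi\/2)%np.pi-np.pi\/2/return (y-np.pi\/2)%np.pi+np.pi\/2/; s/env.move_straight(\[x,y,60\],o,speed=200)/env.movep([x,y,110],o); env.move_straight([x,y,60],speed=200)/; s/env.move_straight(\[x,y,110\],o,speed=220)/env.movep([x,y,110],o)/' h.py
python3 - <<'E'
from h import *
print(PY); L=np.array((547,-188)); p=np.array((484.6,-118.6))
d=p-L; yw=yaw_of((-d[1],d[0])); print(yw)
pick(31,p,yw)
save(env.get_image("wrist"),"held.png")
E
```

```text
3.002744669894714
2.303133569426951
closed 29.894150868396615 29.559185206890106
lifted 29.646318039492364 29.66734528541565 [-0.23483778  0.06400163 -0.75480405] 13.4083
```

View pics/held.png

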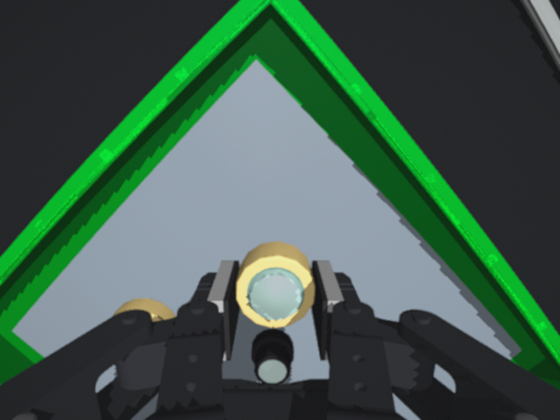

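lens_31 is held level between the pads at (275,290). I'll measure its offset in the grip and then place it.

```bash
python3 - <<'E'
from h import *
print(env.sense()["tool_pos"])
for r in wrist_find("lens_31",108)[:3]: print(np.round(r[:5],1),r[5:])
place(31)
x,y=PAD[40]; env.movep([600,60,160],[np.pi,0,PY]); env.wait(.1)
for r in wrist_find("lens_31",38,"p31.png"): print(np.round(r[:5],1),r[5:])
E
```

```text
[ 483.69692203 -118.38669132  108.75274239]
[   0.8  480.8 -114.7   28.9   35.4] ([237, 241], [313, 327])
down 29.751825956043543 [ 0.77966916 -0.03237593  2.31375377]
16.9167
[   0.9  609.4 -116.9   37.1   46.9] ([10, 233], [66, 285])
[  0.8 634.  156.5  30.1  37.5] ([394, 220], [439, 266])
```

View pics/p31.png

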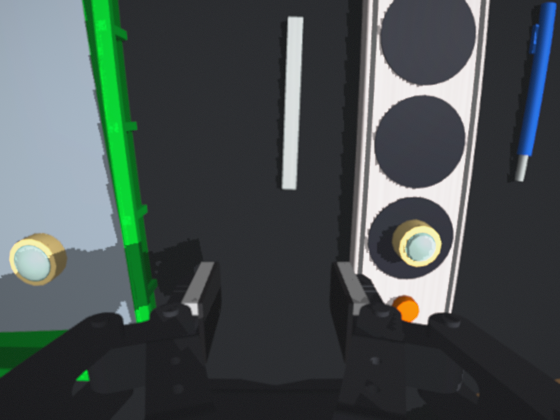

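lens_31 stands upright at (417,245), within a few mm of the pad's centre at (410,237). Next is lens_40, and the others follow the same way with a check on each.

```bash
cat >> h.py <<'E'
TOP={40:(617.2,-134.1),49:(469.8,-238.2),58:(607.1,-259.5)}
def run(D,z):
    p=np.array(TOP[D]); d=p-(547,-188); yw=yaw_of((-d[1],d[0]))
    env.movep([*p,140],[np.pi,0,yw]); env.wait(.1)
    m=min(wrist_find("lens_31",18),key=lambda r:np.hypot(r[1]-p[0],r[2]-p[1]))
    print("seen",np.round(m[:5],1)); m=np.array(m[1:3])
    if np.hypot(*(m-p))<12: p=(m+p)/2
    pick(D,p,yw,z); save(env.get_image("wrist"),f"held{D}.png")
    if abs(env.sense()["finger_gap"]-D)>6: raise SystemExit("bad grip")
E
python3 - <<'E'
from h import *
run(40,23)
place(40,23)
run(49,21)
E
python3 -c "
import cv2,numpy as np
a=[cv2.imread('pics/held%d.png'%n) for n in(40,49)];cv2.imwrite('pics/h2.png',cv2.resize(np.hstack(a),(800,300)))"
```

```text
seen [   0.8  615.5 -135.1   39.5   42.7]
closed 38.545583135323774 30.348268747329712
lifted 38.85814159473539 30.24719774723053 [-0.79259793  0.58128321 -1.38076216] 21.675
down 38.71970054279297 [ 0.11362072 -1.14645662  0.29596576]
25.075
seen [   0.7  469.  -238.4   48.3   50.6]
closed 47.88773019357847 30.7510507106781
lifted 48.014129547130246 31.08412742614746 [-0.77696344  0.54746482 -1.25698229] 29.6333
```

View pics/h2.png

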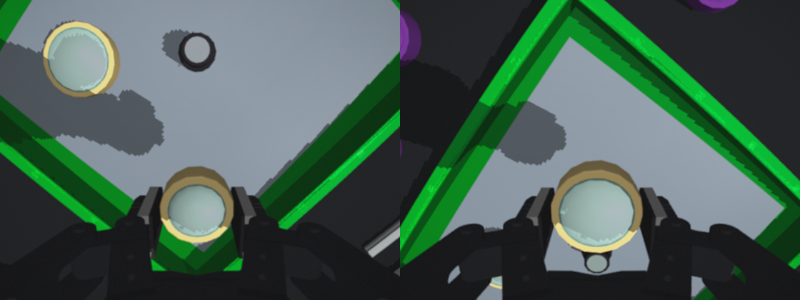

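Both lenses are held level and centred, at (197,205) and (597,210) in the composite. I'll place 49, then do 58.

```bash
python3 - <<'E'
from h import *
place(49,21)
run(58,20)
place(58,20)
env.movep([530,0,250],[np.pi,0,PY]); env.wait(.2)
for n,m in (("wrist",wrist_find("lens_31",38,"end_w.png")),):
    for r in m: print(np.round(r[:5],1))
save(env.get_image("top"),"end_t.png")
for l,z in (("lens_31",30),("loupe",18)):
    for r in env.silhouettes(l,"top"):
        ys,xs=np.nonzero(r["region"]); print(l,round(r["p"],2),round(2*np.sqrt(len(xs)/np.pi)*1100/477.7,1),np.round(at_z("top",(xs.mean(),ys.mean()),z),1))
E
python3 -c "
import cv2,numpy as np
a=[cv2.imread('pics/%s.png'%n) for n in('held58','end_w')];cv2.imwrite('pics/h3.png',cv2.resize(np.hstack(a),(800,300)))
cv2.imwrite('pics/h4.png',cv2.resize(cv2.imread('pics/end_t.png')[100:300,120:400],None,fx=2.8,fy=2.8))"
```

```text
down 47.58206636123612 [1.23997674 0.29723507 1.50363041]
33.4167
seen [   0.8  606.3 -258.7   57.3   59.5]
closed 56.863084881453794 32.3030161857605
lifted 56.72018310961993 32.16488420963287 [-0.50098084  0.27111143 -1.80348971] 38.1167
down 56.892494033113024 [0.75418566 0.27243933 1.66132286]
42.125
[  0.9 633.2 156.   31.   40.1]
[  0.8 495.3 175.3  47.8  54.6]
[  0.7 424.5 185.4  57.1  64. ]
[  0.7 564.  164.9  37.8  46.2]
lens_31 0.88 49.6 [ 473.2 -437.2   30. ]
lens_31 0.87 48.3 [ 298.6 -239.8   30. ]
```

View pics/h3.png

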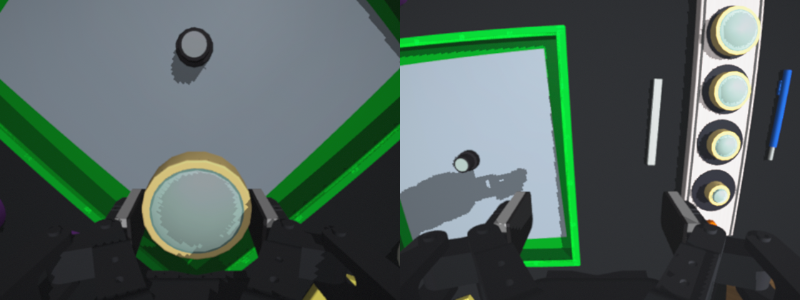

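View pics/h4.png

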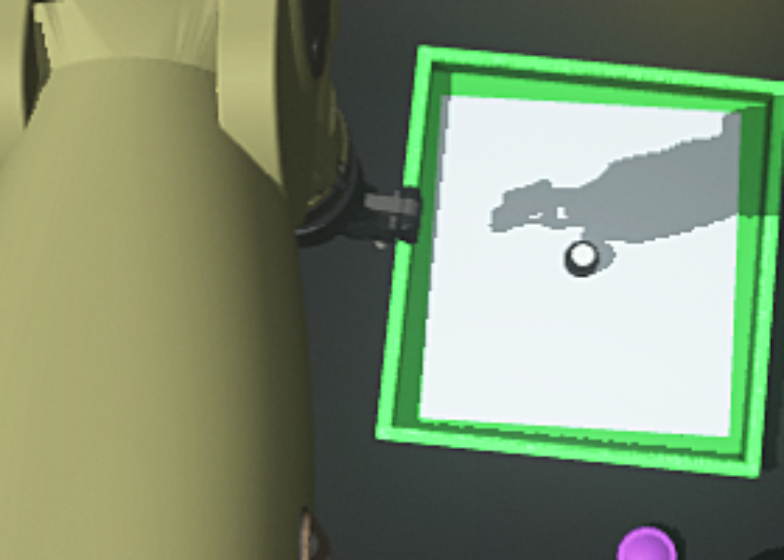

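The wrist view shows the four lenses level on their pads, from 31 beside the orange knob to 58 at the far end. All are within about 5 mm of centre, and part of that is view bias. The loupe is still at (328,192) in the top image, where it started, and the gripper touches nothing.

```bash
python3 -c "
from station import env
print(env.finish_job())"
```

```text
the job is handed in; nothing more can be done
None
```

The job is handed in (no verdict came back): the 31, 40, 49 and 58 mm lenses stand in that order from the orange knob, each within about 5 mm of its pad's centre in the last wrist picture, and the loupe was not moved.

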